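# Open the sprung board holder to its setting mark

### The arm

A 6-joint arm with a two-finger parallel gripper is mounted at the origin on the work surface. World frame = base frame: x ahead of the robot, y to its left, z up, the work surface at z = 0. Lengths are in m, angles in rad, forces in N, time in s.
With the tool pointing down it reaches from about 0.35 to 0.875 m from the base axis. Payload 4.2 kg.
Tool frame: the origin (TCP) lies at the centre of the arm's flange, where the gripper is bolted on; the fingertips stand 173 mm ahead of it and the grasp point (between the pads) lies 155 mm ahead of it (robot.tcp_to_grasp is the distance from the TCP to the grasp point, in m); z points along the fingers, y is the line along which they close (so a half turn about z gives the same grasp; the last joint's range is limited). The gripper opens to 85 mm and grips with 20 to 120 N. Pads are 22 mm wide; open, the fingers measure 114 mm over their backs; the gripper's body (76 mm by 85 mm) begins 54 mm behind the grasp point. The pads swing forward as they close: fully open they stand 13 mm farther back than shut.
Start: joints at [1.441, 0.385, 0.008, 0, -1.194, -0.259], TCP at [0.237, 0.578, 0.405] pointing down, gripper open.
Joint ranges: [-3.14, 3.14], [-1.21, 2.06], [-1.07, 1.41], [-3.16, 2.05], [-2.99, -0.16], [-3.1, 3.1]. Speed limits (rad/s): [2.79, 2.79, 3.14, 3.14, 3.14, 3.14].

### API

Orientations are given as a unit quaternion [w, x, y, z].
In Python, from workcell import robot gives the robot as it stands.
- The arm moves only by the tool move_arm, never from a script. Its argument "series" is a list of rows, each an object with "dp": the shift along the tool's x, y, z in m, a list of three; "twist": the turn, a rotation vector about the tool's x, y, z in rad, a list of three; "gripper": the opening, from 0 (shut) to 1 (fully open). In form: [{"dp": [tx, ty, tz], "twist": [wx, wy, wz], "gripper": gripper}, ...]. A call has 1 to 5 rows; each row is the pose to reach, as a shift and turn from the pose commanded when the call began, along the tool's axes at that moment; what a row does not reach only later rows make up. A row lasts 1/12 s, in which the tool goes at most 41.7 mm and 7.16 degrees, less where a joint would pass 70% of its speed; a pose out of reach is approached as far as the arm can. A call with a gripper value outside its range is refused whole. The fingers move at their own pace and stop on an object; "squeeze" is the grip in N (left out, the last holds). Time passes only in rows, so rows that repeat a pose let the fingers close. It gives the time, the measured TCP pose, the force, the opening and the grip force at its end, in the units of the state.
- robot.sense(): the state, without advancing time (a new reading comes with each control period).
- robot.read_camera(name): name is "side" or "top"; returns a dict with "img" (420x560x3 uint8, blue, green, red), "range_z" (420x560 float32, m along the optical axis (not along the pixel's ray), 0 where there is no reading), "fx", "fy", "cx", "cy" (pixels), "R" (3x3) and "t" (3): a world point X has camera coordinates R X + t. Camera axes: x right, y down, z forward; pixel columns grow to the right and rows downward; lengths in m; the calibration is good to about 2 mm. A picture is of the moment at which its call begins.
- robot.job_done(): hands the job in; it is judged then, once.
The state is a dict: "time": time; "joint_positions": joint angles; "qd": joint speeds; "joint_torque": joint torques, N m; "ee_pos": TCP position; "tcp_rot": TCP orientation; "force": force on the tool from outside, world axes, zero at the start; "wrist_torque": the same for the moment, N m; "opening": opening from 0.0 (shut) to 1.0 (fully open); "grip_force": force on a finger pad.
Only numpy, scipy, OpenCV 4.12 (cv2) and the standard library are available. Lean on these libraries where they do the work, as an engineer would, in place of code of your own. Each camera call takes 0.05 s, during which the arm holds its last target. There are 200 camera calls.

### The job

Lift the orange lock link up off its two pegs on the circuit-board holder and set it down upright (on its flat, tab up) in the grey tray. Then pull the blue sprung jaw out on its telescoping rod until its yellow pointer stands level with the red marker on the scale, and finish while still holding the jaw there, so that a colleague can drop a board in. Leave the meter, the loose circuit board and the brass tip cleaner where they are.

Things in the scene. Friction and masses are not known exactly. Their poses are not given: they have to be found in the camera images.
- holder: Circuit-board holder, fixed: aluminium base plate, x -120 to 210, y +-50, 8 mm thick. Origin on the bench under the rod's axis; +x is the direction in which the rod pulls out. Rod radius 7 mm, axis 30 mm up; steel sleeve x -105 to 0; black sleeve block x -58 to 0, 36 mm wide, top at 46 mm. Fixed blue jaw at x = -65 mm, 14 mm thick, 40 mm wide, top at 110 mm.
- peg_fixed (a point): Top of the fixed steel lock peg on the sleeve block, 18 mm behind the sleeve's mouth: 8 mm in diameter, 46 to 66 mm above the bench.
- peg_rod (a point): Top of the steel lock peg on the rod's black collar (24 x 26 mm, top 46 mm above the bench); moves with the rod. 8 mm in diameter, 46 to 66 mm above the bench, 52 mm from the fixed peg when the rod is in.
- jaw (a joint): How far the telescoping rod with its blue jaw is pulled out of the sleeve, in m: 0 fully in (start), 0.09 the end stop. An inner spring pulls it back: about 3 N at 0, plus 0.7 N per 10 mm; it returns when let go. With the lock link on both pegs it moves only some 6 mm.
- jaw_grip (a point): Grip point of the moving blue jaw, an upright plate 14 mm thick (along the holder's x), 40 mm wide (y), 12 to 110 mm above the bench. The point is central in x and y, 90 mm above the bench; axes as the holder's. Above the rod (top at 37 mm) there is 47 mm of free room towards the collar's peg and more on the outer side.
- jaw_pointer (a point): Tip of the small yellow pointer at the foot of the moving jaw, on the holder's -y side, 16 mm above the bench, in line with the middle of the jaw's thickness; it moves with the jaw. Axes as the holder's.
- marker_mid (a point): Centre of the red marker block (10 mm along the scale, 15 mm across, 12 mm high), on the white scale strip on the holder's -y side, with a thin red line from it across the base plate; 40 to 75 mm beyond the pointer's start; differs each time. Axes as the holder's. The pointer is level with it when both have the same position along the holder's x.
- link_tab (a point): Orange lock link, 80 g, hung over both pegs. Plate 78 x 26 x 5 mm (x, y, z), a 14 x 14 mm opening at each end, 52 mm apart; at its middle an upright tab 24 mm long (x), 12 mm thick (y), top 57 mm above the underside. This point is in the tab, over the link's centre, 40 mm above its underside. x along the link (as the holder's x at the start), z up the tab. It must rise over 20 mm to clear the pegs.
- tray: Grey plastic parts tray, open on top, fixed to the bench, 180 x 150 mm (x, y) and 30 mm high, walls and floor 4 mm. Origin at the centre of its underside; z up.
- meter: Yellow multimeter, 90 x 170 x 36 mm (x, y, z), lying on the bench, face (48 mm at most) up. Origin at the centre of its underside. Leave it alone.
- board: Loose green circuit board 80 x 60 x 4 mm with parts up to 18 mm high. Origin at the centre of its underside. Leave it alone.
- cleaner: Brass soldering-tip cleaner, a dome 72 mm in diameter and 50 mm high. Origin at the centre of its underside. Leave it alone.
There are look-alikes about, which are no part of the job. Of the things shaped like the part that bears link_tab, the orange one is meant.

How it is judged:
On the way, in this order (a step that is already met when the one before it is completed fails the run):
1. the lock link is lifted clear above both pegs while the rod is still in (z of link_tab in the frame of holder above 0.112 m and value of joint jaw below 0.015 m), for 0.1 s.
2. the lock link stands upright in the tray, let go, the rod still in (x of link_tab in the frame of tray between -0.08 and 0.08 m and y of link_tab in the frame of tray between -0.068 and 0.068 m and z of link_tab in the frame of tray below 0.056 m and angle between link_tab's own z axis and vertical below 0.3 rad and contact force between the fingers and link below 0.05 N and value of joint jaw below 0.015 m), for 0.2 s.
3. the fingers hold the jaw with its pointer level with the red marker (x of jaw_pointer in the frame of marker_mid between -0.006 and 0.006 m and contact force between the fingers and jaw above 2 N), for 0.3 s.
At the end, for the whole second after the job is handed in: The fingers hold the jaw (over 2 N) with its pointer within 6 mm of the middle of the red marker along the scale, still (under 10 mm/s), for the last second; the lock link stands upright (within 0.3 rad) in the tray, untouched (all of step 3 and velocity of joint jaw between -0.01 and 0.01 m/s and x of link_tab in the frame of tray between -0.08 and 0.08 m and y of link_tab in the frame of tray between -0.068 and 0.068 m and z of link_tab in the frame of tray below 0.056 m and angle between link_tab's own z axis and vertical below 0.3 rad and contact force between the fingers and link below 0.05 N and linear speed of link below 0.02 m/s); the arm keeps its last pose, push and grip.
It fails at once if the meter is pushed more than 30 mm (distance of meter from where it was at the start of the episode above 0.03 m).
It fails at once if the loose circuit board is pushed more than 30 mm (distance of board from where it was at the start of the episode above 0.03 m).
It fails at once if the tip cleaner is pushed more than 30 mm (distance of cleaner from where it was at the start of the episode above 0.03 m).
It also fails if it takes over 51 s, if anything falls off the work surface, if the arm or the gripper's body presses on something with over 40 N, if the wrist force passes 120 N, or if a joint passes its speed limit or range.

## Working session

There is one attempt and no reset: what is moved stays moved. The work goes in short steps, Python scripts to look and compute and a tool call to move; the robot and the scene stay as the last step left them, time stands still between calls to the robot, and variables do not carry over. Pictures are saved under pics/ and viewed, at most 10 in all, crops included, and the job is handed in when it is done.

Besides the shell and the picture viewer there is one more tool, called after "Emit:" as a command line: name --argument value ..., lists and objects as JSON in quotes. move_arm: Moves the arm, as the interface text tells. Its arguments: {"type":"object","properties":{"series":{"type":"array"},"squeeze":{"type":"number"}},"required":["series"]}

```bash
mkdir -p pics; cat > h.py <<'E'
import numpy as np, cv2
from workcell import robot
def cam(n):
    c=robot.read_camera(n); c['R']=np.array(c['R']); c['t']=np.array(c['t']); return c
def cloud(c):
    v,u=np.mgrid[:420,:560]; z=c['range_z']
    P=np.stack([(u-c['cx'])/c['fx']*z,(v-c['cy'])/c['fy']*z,z],-1)
    W=(P-c['t'])@c['R']; W[z<=0]=np.nan; return W
E
python3 - <<'E'
from h import *
for n in('top','side'):
    c=cam(n); cv2.imwrite(f'pics/{n}0.png',c['img']); np.savez(f'{n}0.npz',**c)
    print(n,-c['R'].T@c['t'],c['R'].round(2).tolist(),c['fx'])
print(robot.sense())
E
```

```text
top [0.45378576 0.00874359 1.21388166] [[-0.0, -1.0, -0.0], [-0.99, 0.0, -0.14], [0.14, 0.0, -0.99]] 384.4313014758019
side [ 0.25137015 -0.538174    0.84572557] [[0.85, -0.53, -0.01], [-0.41, -0.64, -0.65], [0.34, 0.55, -0.76]] 413.7900554980721
{'time': 0.1, 'joint_positions': array([ 1.44060607e+00,  3.85504325e-01,  6.73726524e-03, -4.08766913e-04,
       -1.19399654e+00, -2.58606893e-01]), 'qd': array([ 0.00088645, -0.00228183,  0.00097701,  0.00415535, -0.00063601,
       -0.00042034]), 'joint_torque': array([-2.70989631e-04, -3.93321347e+01,  1.88927776e+01,  4.19796109e+00,
       -2.61112807e-03,  4.10695904e-06]), 'ee_pos': array([0.23682051, 0.57820052, 0.40370975]), 'tcp_rot': array([ 9.93796478e-04,  9.81148970e-01, -1.93250344e-01, -1.26465695e-04]), 'force': array([-0.38452445,  0.26345463,  0.05898244]), 'wrist_torque': array([-0.01260223,  0.0360151 ,  0.00188671]), 'grip_force': 0.0, 'opening': 1.000820107973669}
```

View pics/top0.png

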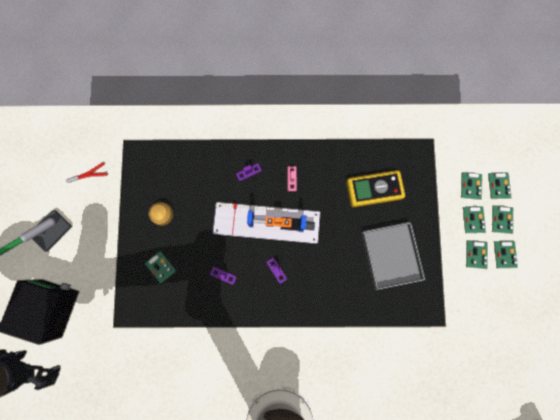

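View pics/side0.png

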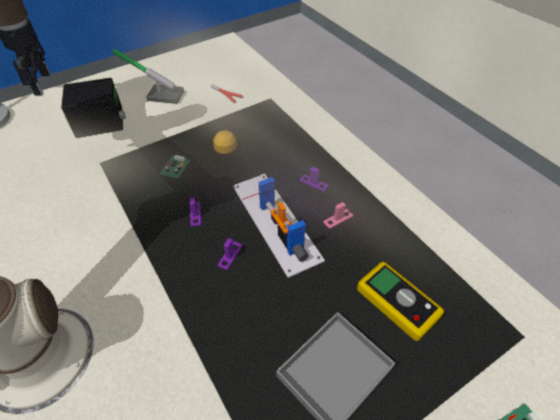

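The top view shows the orange link on the holder at (279,222), the red marker at (235,205), and the jaws at (251,218) and (304,222), with the moving jaw on the left. The tray is at (393,256), meter (377,188), cleaner (160,213) and board (160,266). Look-alike links are purple at (248,172), (223,276) and (277,270), and pink at (292,178). I choose the orange one at (279,222).

```bash
cat > m.py <<'E'
from h import *
for n in('top','side'):
    c=dict(np.load(f'{n}0.npz')); W=cloud(c); I=c['img']; h=cv2.cvtColor(I,cv2.COLOR_BGR2HSV)
    H,S,V=h[...,0],h[...,1],h[...,2]
    reg=(W[...,0]>.3)&(W[...,0]<.75)&(abs(W[...,1])<.45)
    def show(k,m,minn=6):
        m=m&reg
        k_,L,st,ce=cv2.connectedComponentsWithStats(m.astype(np.uint8))
        for i in range(1,k_):
            if st[i,4]>=minn:
                P=W[L==i]; print(n,k,ce[i].round(1),st[i,4],'mean',np.nanmean(P,0).round(4),'lo',np.nanmin(P,0).round(3),'hi',np.nanmax(P,0).round(3))
    show('orange',(H>5)&(H<17)&(S>180)&(V>120))
    show('blue',(H>100)&(H<125)&(S>150)&(V>60),15)
    show('red',((H<4)|(H>174))&(S>100)&(V>80),4)
    show('bluetop',(H>100)&(H<125)&(S>100)&(V>50)&(W[...,2]>.1),4)
    show('white',(S<40)&(V>170)&(W[...,2]<.015)&(W[...,2]>.0),100)
    show('tray',(S<40)&(V>60)&(W[...,2]<.04)&(W[...,2]>.001)&(W[...,1]<-.2),300)
    m=((S<40)&(V>100)&reg&(W[...,2]<.03)&(abs(W[...,1])<.2)).astype(np.uint8)
    m=cv2.morphologyEx(m,cv2.MORPH_CLOSE,np.ones((25,25)))&(W[...,2]<.02)
    if n=='top':
        def rect(m,z):
            cs,_=cv2.findContours(m.astype(np.uint8),0,1); q=max(cs,key=cv2.contourArea)
            b=cv2.boxPoints(cv2.minAreaRect(q)); 
            d=np.c_[(b[:,0]-c['cx'])/c['fx'],(b[:,1]-c['cy'])/c['fy'],np.ones(4)]@c['R']; o=-c['R'].T@c['t']
            p=o+d*((z-o[2])/d[:,2])[:,None]; print('rect',p.round(4).tolist(),'ctr',p.mean(0).round(4),'sides',np.linalg.norm(np.diff(p,axis=0),axis=1).round(3)); 
            e=max(np.diff(p,axis=0),key=np.linalg.norm); print('ang',np.arctan2(e[1],e[0]))
        rect(m,.008)
        t=((S<60)&(V>70)&reg&(W[...,1]<-.2)).astype(np.uint8); t=cv2.morphologyEx(t,cv2.MORPH_CLOSE,np.ones((7,7)))
        rect(t,.03)
    if n=='side': cv2.imwrite('pics/crop.png',cv2.resize(I[160:285,220:340],None,fx=4.8,fy=4.8,interpolation=2))
E
python3 m.py
```

```text
top orange [280.5 222.1] 136 mean [ 0.5967 -0.0061  0.0651] lo [ 0.584 -0.038  0.042] hi [0.611 0.035 0.108]
top blue [250.  217.6] 62 mean [0.6047 0.0832 0.1077] lo [0.587 0.077 0.07 ] hi [0.624 0.089 0.116]
top blue [302.4 222.7] 79 mean [ 0.5897 -0.0692  0.1039] lo [ 0.572 -0.077  0.049] hi [ 0.609 -0.062  0.115]
top red [395.4 190.4] 15 mean [ 0.6979 -0.364   0.0403] lo [ 0.693 -0.37   0.034] hi [ 0.703 -0.36   0.043]
top red [234.9 205.2] 16 mean [0.6568 0.1372 0.0173] lo [ 0.648  0.133 -0.   ] hi [0.667 0.142 0.024]
top bluetop [249.5 216.6] 65 mean [0.6074 0.0843 0.1107] lo [0.588 0.077 0.105] hi [0.627 0.092 0.116]
top bluetop [303.1 221.8] 66 mean [ 0.5916 -0.0706  0.1105] lo [ 0.574 -0.077  0.1  ] hi [ 0.612 -0.064  0.115]
top white [223.7 218.5] 540 mean [0.6157 0.173  0.009 ] lo [0.566 0.143 0.002] hi [0.666 0.203 0.015]
top white [273.2 228.1] 1346 mean [0.585  0.0167 0.0089] lo [ 0.54  -0.129  0.001] hi [0.659 0.143 0.015]
top white [261.1 210.6] 122 mean [0.6406 0.0546 0.0094] lo [0.626 0.017 0.002] hi [0.653 0.077 0.014]
top tray [393.3 255.7] 2882 mean [ 0.4974 -0.35
[... 802 characters left out ...]
lo [ 0.571 -0.084 -0.003] hi [0.666 0.005 0.113]
side red [416.  317.4] 30 mean [ 0.6972 -0.366   0.0406] lo [ 0.69  -0.371  0.037] hi [ 0.704 -0.36   0.045]
side bluetop [265.9 182.2] 94 mean [0.6061 0.0795 0.1076] lo [0.587 0.073 0.1  ] hi [0.626 0.089 0.113]
side bluetop [296.  226.7] 120 mean [ 0.5903 -0.0761  0.108 ] lo [ 0.571 -0.083  0.1  ] hi [ 0.611 -0.066  0.113]
side white [248.4 187.4] 321 mean [0.6032 0.1732 0.0072] lo [0.565 0.144 0.003] hi [0.654 0.199 0.012]
side white [277.6 238.8] 1480 mean [ 0.5764 -0.0164  0.0075] lo [ 0.539 -0.132  0.   ] hi [0.643 0.143 0.014]
side tray [334.4 370.1] 7237 mean [ 0.499  -0.3524  0.0076] lo [ 0.394 -0.439  0.001] hi [ 0.611 -0.254  0.034]
```

View pics/crop.png

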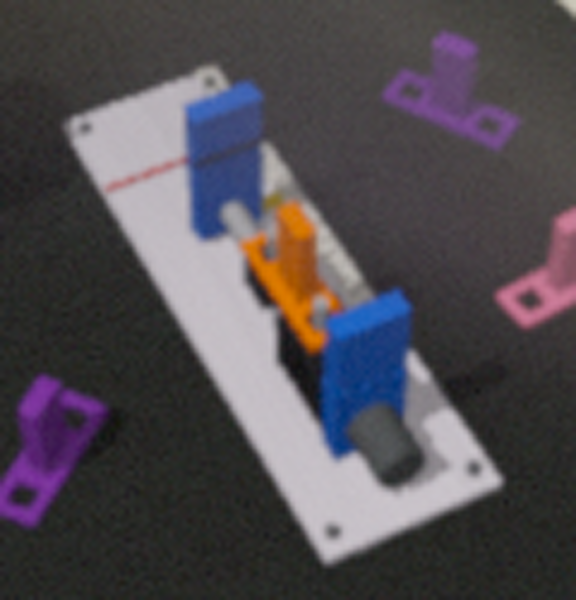

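The crop shows the orange link on both pegs, at (290,260), between the blue jaws. The purple and pink look-alikes lie loose, so the choice holds.

```bash
cat >> h.py <<'E'
from scipy.spatial.transform import Rotation as Rn
TH=1.472; EX=np.array([np.cos(TH),np.sin(TH),0]); EY=np.array([-EX[1],EX[0],0])
def go(p,yaw):  # grasp-point target, tool pointing down, tool y at world angle yaw
    s=robot.sense(); q=s['tcp_rot']; R0=Rn.from_quat([q[1],q[2],q[3],q[0]])
    y=np.array([np.cos(yaw),np.sin(yaw),0]); z=np.array([0,0,-1.]); R1=Rn.from_matrix(np.c_[np.cross(y,z),y,z])
    t=np.array(p)+[0,0,.155]
    print('t',s['time'],'ee',s['ee_pos'].round(4),'dp',R0.inv().apply(t-s['ee_pos']).round(4),'twist',(R0.inv()*R1).as_rotvec().round(4),'F',s['force'].round(1),'op',s['opening'],s['grip_force'])
E
python3 - <<'E'
from h import *
for n in('top','side'):
    c=dict(np.load(f'{n}0.npz')); W=cloud(c); h=cv2.cvtColor(c['img'],cv2.COLOR_BGR2HSV)
    H,S,V=h[...,0],h[...,1],h[...,2]
    m=(H>5)&(H<17)&(S>150)&(V>100)&(abs(W[...,1])<.05)&(abs(W[...,0]-.6)<.03)
    for a,b in((.092,.115),(.0,.06)):
        P=W[m&(W[...,2]>a)&(W[...,2]<b)]; print(n,len(P),P.mean(0).round(4),P.min(0).round(4),P.max(0).round(4))
go([.598,-.002,.25],TH+np.pi/2)
E
```

```text
top 38 [0.5987 0.0007 0.103 ] [ 0.5931 -0.0099  0.0922] [0.6041 0.0134 0.1082]
top 140 [ 0.5973 -0.004   0.0508] [ 0.5837 -0.0385  0.0418] [0.6143 0.0381 0.0577]
side 45 [ 0.5967 -0.0036  0.0999] [ 0.5916 -0.0135  0.0924] [0.6043 0.0105 0.1045]
side 108 [ 0.5926 -0.0049  0.0503] [ 0.5827 -0.04    0.0427] [0.6136 0.0387 0.0599]
t 0.1 ee [0.2368 0.5782 0.4037] dp [ 5.542e-01  3.999e-01 -4.000e-04] twist [ 0.0016 -0.0014  1.2806] F [-0.4  0.3  0.1] op 1.000820107973669 0.0
```

Emit:
move_arm --series '[{"dp": [0.033, 0.024, 0], "twist": [0, 0, 0.075], "gripper": 0.6}, {"dp": [0.066, 0.048, 0], "twist": [0, 0, 0.15], "gripper": 0.6}, {"dp": [0.099, 0.072, 0], "twist": [0, 0, 0.225], "gripper": 0.6}, {"dp": [0.132, 0.096, 0], "twist": [0, 0, 0.3], "gripper": 0.6}, {"dp": [0.165, 0.12, 0], "twist": [0, 0, 0.375], "gripper": 0.6}]'

```text
time: 0.52
ee_pos: [0.3445, 0.4029, 0.4043]
tcp_rot: [0.0, 0.927, -0.374, -0.0]
force: [1.4, -0.2, 0.9]
opening: 0.599
grip_force: 0.0
```

```bash
python3 -c "
from h import *
go([.598,-.001,.25],TH+np.pi/2)"
```

```text
t 0.5167 ee [0.3445 0.4029 0.4043] dp [ 0.4628  0.115  -0.0005] twist [ 8.000e-04 -6.000e-04  9.027e-01] F [ 1.4 -0.2  0.9] op 0.5987334311188227 0.0
```

Emit:
move_arm --series '[{"dp": [0.038, 0.0095, 0], "twist": [0, 0, 0.09], "gripper": 0.6}, {"dp": [0.076, 0.019, 0], "twist": [0, 0, 0.18], "gripper": 0.6}, {"dp": [0.114, 0.0285, 0], "twist": [0, 0, 0.27], "gripper": 0.6}, {"dp": [0.152, 0.038, 0], "twist": [0, 0, 0.36], "gripper": 0.6}, {"dp": [0.19, 0.0475, 0], "twist": [0, 0, 0.45], "gripper": 0.6}]'

```text
time: 0.93
ee_pos: [0.4489, 0.2372, 0.4046]
tcp_rot: [0.0, 0.82, -0.572, -0.0]
force: [-0.4, 0.8, -0.2]
opening: 0.598
grip_force: 0.0
```

```bash
python3 -c "
from h import *
go([.598,-.001,.25],TH+np.pi/2)"
```

```text
t 0.9333 ee [0.4489 0.2372 0.4046] dp [ 0.275  -0.0576 -0.0004] twist [ 4.000e-04 -1.000e-04  4.517e-01] F [-0.4  0.8 -0.2] op 0.5979908184285753 0.0
```

Emit:
move_arm --series '[{"dp": [0.038, -0.008, 0], "twist": [0, 0, 0.09], "gripper": 0.6}, {"dp": [0.076, -0.016, 0], "twist": [0, 0, 0.18], "gripper": 0.6}, {"dp": [0.114, -0.024, 0], "twist": [0, 0, 0.27], "gripper": 0.6}, {"dp": [0.152, -0.032, 0], "twist": [0, 0, 0.36], "gripper": 0.6}, {"dp": [0.19, -0.04, 0], "twist": [0, 0, 0.45], "gripper": 0.6}]'

```text
time: 1.35
ee_pos: [0.5529, 0.0731, 0.4044]
tcp_rot: [-0.0, -0.672, 0.741, 0.0]
force: [0.8, 0.0, 0.8]
opening: 0.601
grip_force: 0.0
```

```bash
python3 -c "
from h import *
go([.598,-.001,.25],TH+np.pi/2)"
```

```text
t 1.35 ee [0.5529 0.0731 0.4044] dp [ 0.0694 -0.0521 -0.0006] twist [ 0.0007 -0.0001  0.0013] F [0.8 0.  0.8] op 0.601395685628239 0.0
```

Emit:
move_arm --series '[{"dp": [0.03, -0.022, 0], "twist": [0, 0, 0], "gripper": 0.6}, {"dp": [0.06, -0.044, 0], "twist": [0, 0, 0], "gripper": 0.6}, {"dp": [0.0694, -0.0521, 0.03], "twist": [0, 0, 0], "gripper": 0.6}, {"dp": [0.0694, -0.0521, 0.07], "twist": [0, 0, 0], "gripper": 0.6}, {"dp": [0.0694, -0.0521, 0.105], "twist": [0, 0, 0], "gripper": 0.6}]'

```text
time: 1.77
ee_pos: [0.5977, -0.0004, 0.2979]
tcp_rot: [0.0, -0.672, 0.74, 0.0]
force: [0.6, 0.6, 0.1]
opening: 0.601
grip_force: 0.0
```

```bash
python3 -c "
from h import *
c=cam('side'); cv2.imwrite('pics/side1.png',cv2.resize(c['img'][110:290,200:380],None,fx=3.3,fy=3.3,interpolation=2))
go([.598,-.001,.089],TH+np.pi/2)"
```

```text
t 1.8167 ee [ 5.949e-01 -2.000e-04  2.897e-01] dp [ 0.0004 -0.0038  0.0456] twist [ 0.0156 -0.0023  0.0016] F [-2.7 -0.1 -6.2] op 0.6030091907995957 0.0
```

View pics/side1.png

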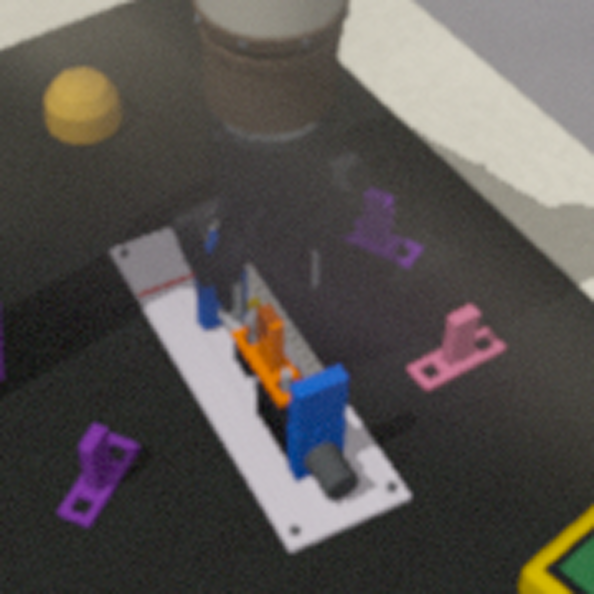

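The open fingertips, at (240,300) and (315,268), straddle the tab at (268,335) in y. I'll let the arm settle and check.

Emit:
move_arm --series '[{"dp": [0, 0, 0], "twist": [0, 0, 0], "gripper": 0.6}, {"dp": [0, 0, 0], "twist": [0, 0, 0], "gripper": 0.6}]'

```text
time: 1.98
ee_pos: [0.5984, 0.0012, 0.3006]
tcp_rot: [-0.0, -0.674, 0.739, -0.001]
force: [1.1, -0.9, 0.7]
opening: 0.598
grip_force: 0.0
```

```bash
python3 -c "
from h import *
go([.598,-.001,.089],TH+np.pi/2)"
```

```text
t 1.9833 ee [0.5984 0.0012 0.3006] dp [0.0022 0.0003 0.0566] twist [-0.0008 -0.0009  0.0067] F [ 1.1 -0.9  0.7] op 0.5975915847067773 0.0
```

Only a transient. Descend and grip.

Emit:
move_arm --series '[{"dp": [0, 0, 0.02], "twist": [0, 0, 0], "gripper": 0.6}, {"dp": [0, 0, 0.04], "twist": [0, 0, 0], "gripper": 0.6}, {"dp": [0, 0, 0.055], "twist": [0, 0, 0], "gripper": 0.6}, {"dp": [0, 0, 0.055], "twist": [0, 0, 0], "gripper": 0.4}, {"dp": [0, 0, 0.055], "twist": [0, 0, 0], "gripper": 0.2}]' --squeeze 40

```text
time: 2.4
ee_pos: [0.5987, 0.0016, 0.247]
tcp_rot: [0.001, -0.674, 0.739, -0.001]
force: [-0.1, -0.2, 0.0]
opening: 0.327
grip_force: 0.0
```

Emit:
move_arm --series '[{"dp": [0, 0, 0], "twist": [0, 0, 0], "gripper": 0.0}, {"dp": [0, 0, 0], "twist": [0, 0, 0], "gripper": 0.0}, {"dp": [0, 0, 0], "twist": [0, 0, 0], "gripper": 0.0}, {"dp": [0, 0, 0], "twist": [0, 0, 0], "gripper": 0.0}, {"dp": [0, 0, 0], "twist": [0, 0, 0], "gripper": 0.0}]'

```text
time: 2.82
ee_pos: [0.5988, 0.0015, 0.2476]
tcp_rot: [0.002, -0.674, 0.739, -0.002]
force: [-0.1, 1.1, 6.2]
opening: 0.136
grip_force: 42.1
```

Emit:
move_arm --series '[{"dp": [0, 0, -0.01], "twist": [0, 0, 0], "gripper": 0.0}, {"dp": [0, 0, -0.02], "twist": [0, 0, 0], "gripper": 0.0}, {"dp": [0, 0, -0.035], "twist": [0, 0, 0], "gripper": 0.0}, {"dp": [0, 0, -0.055], "twist": [0, 0, 0], "gripper": 0.0}, {"dp": [0, 0, -0.08], "twist": [0, 0, 0], "gripper": 0.0}]'

```text
time: 3.23
ee_pos: [0.5971, 0.0008, 0.325]
tcp_rot: [-0.001, -0.673, 0.739, 0.001]
force: [1.2, 0.6, -0.8]
opening: 0.134
grip_force: 40.9
```

Emit:
move_arm --series '[{"dp": [0, 0, -0.03], "twist": [0, 0, 0], "gripper": 0.0}, {"dp": [0, 0, -0.06], "twist": [0, 0, 0], "gripper": 0.0}, {"dp": [0, 0, -0.08], "twist": [0, 0, 0], "gripper": 0.0}, {"dp": [0, 0, -0.08], "twist": [0, 0, 0], "gripper": 0.0}]'

```text
time: 3.57
ee_pos: [0.5983, 0.0009, 0.4115]
tcp_rot: [0.005, -0.674, 0.739, -0.003]
force: [1.2, 0.4, -0.9]
opening: 0.13
grip_force: 41.1
```

```bash
python3 -c "
from h import *
c=cam('side'); cv2.imwrite('pics/side2.png',cv2.resize(c['img'][110:290,200:380],None,fx=3.3,fy=3.3,interpolation=2))
go([.4976,-.352,.25],TH+np.pi/2-.5)"
```

```text
t 3.6167 ee [0.5977 0.0009 0.4085] dp [0.3607 0.0669 0.0023] twist [-0.0058  0.0037  0.5057] F [-0.2  0.1 -1.9] op 0.13238093863696318 41.05331897735596
```

View pics/side2.png

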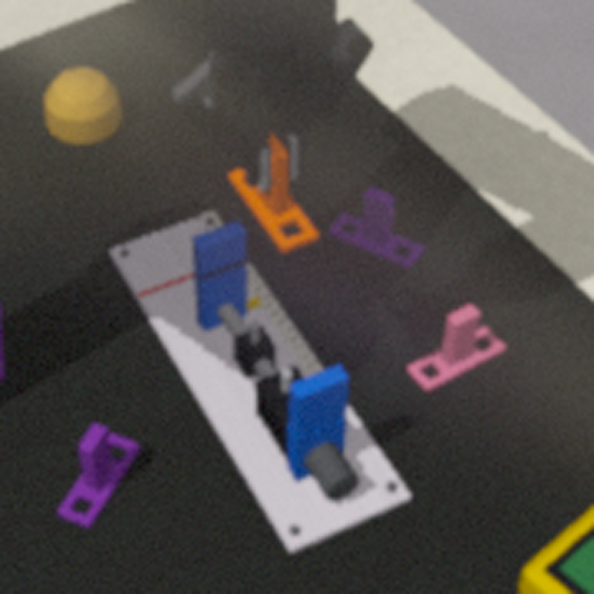

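The orange link hangs level from the fingers at (280,200), clear of the pegs, and the rod is still in.

Emit:
move_arm --series '[{"dp": [0.036, 0.0067, 0], "twist": [0, 0, 0], "gripper": 0.0}, {"dp": [0.072, 0.0134, 0], "twist": [0, 0, 0], "gripper": 0.0}, {"dp": [0.108, 0.02, 0], "twist": [0, 0, 0], "gripper": 0.0}, {"dp": [0.144, 0.0267, 0], "twist": [0, 0, 0], "gripper": 0.0}, {"dp": [0.18, 0.0334, 0], "twist": [0, 0, 0], "gripper": 0.0}]'

```text
time: 4.03
ee_pos: [0.5465, -0.1764, 0.4035]
tcp_rot: [-0.001, -0.674, 0.739, 0.001]
force: [-0.0, -1.0, -1.0]
opening: 0.132
grip_force: 41.0
```

Emit:
move_arm --series '[{"dp": [0.036, 0.0067, 0], "twist": [0, 0, 0], "gripper": 0.0}, {"dp": [0.072, 0.0134, 0], "twist": [0, 0, 0], "gripper": 0.0}, {"dp": [0.108, 0.02, 0], "twist": [0, 0, 0], "gripper": 0.0}, {"dp": [0.144, 0.0267, 0], "twist": [0, 0, 0], "gripper": 0.0}, {"dp": [0.18, 0.0334, 0], "twist": [0, 0, 0], "gripper": 0.0}]'

```text
time: 4.45
ee_pos: [0.4966, -0.3526, 0.4034]
tcp_rot: [-0.0, -0.673, 0.739, 0.001]
force: [0.1, -0.0, -1.0]
opening: 0.135
grip_force: 41.0
```

Emit:
move_arm --series '[{"dp": [0, 0, 0.04], "twist": [0, 0, 0], "gripper": 0.0}, {"dp": [0, 0, 0.08], "twist": [0, 0, 0], "gripper": 0.0}, {"dp": [0, 0, 0.11], "twist": [0, 0, 0], "gripper": 0.0}, {"dp": [0, 0, 0.13], "twist": [0, 0, 0], "gripper": 0.0}, {"dp": [0, 0, 0.13], "twist": [0, 0, 0], "gripper": 0.0}]'

```text
time: 4.87
ee_pos: [0.4954, -0.3504, 0.2682]
tcp_rot: [-0.002, -0.673, 0.74, 0.007]
force: [-0.6, 0.4, -1.1]
opening: 0.132
grip_force: 40.9
```

```bash
python3 -c "
from h import *
c=cam('side'); cv2.imwrite('pics/side3.png',cv2.resize(c['img'][220:420,230:450],None,fx=2.7,fy=2.7,interpolation=2))
go([.4976,-.352,.05],TH+np.pi/2)"
```

```text
t 4.9167 ee [ 0.4966 -0.3509  0.2714] dp [ 0.0012 -0.0016  0.0664] twist [0.0078 0.0025 0.0051] F [-0.6  0.5  0.4] op 0.13342087761447666 40.898555517196655
```

View pics/side3.png

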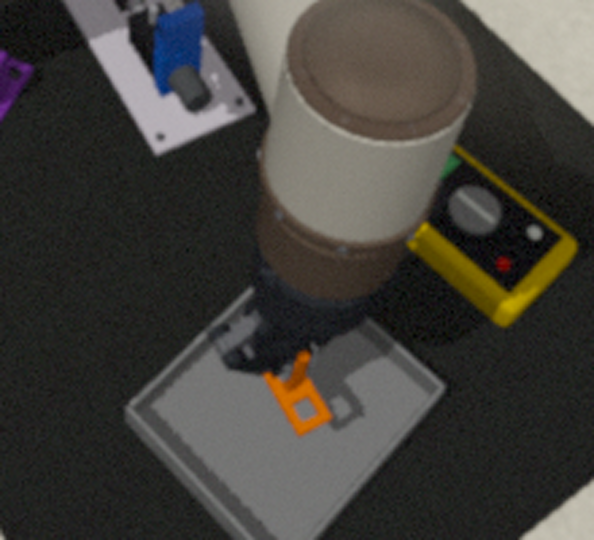

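The link is upright over the tray's middle at (300,400), well clear of the walls. Lower it gently.

Emit:
move_arm --series '[{"dp": [0, 0, 0.025], "twist": [0, 0, 0], "gripper": 0.0}, {"dp": [0, 0, 0.045], "twist": [0, 0, 0], "gripper": 0.0}, {"dp": [0, 0, 0.058], "twist": [0, 0, 0], "gripper": 0.0}, {"dp": [0, 0, 0.066], "twist": [0, 0, 0], "gripper": 0.0}, {"dp": [0, 0, 0.067], "twist": [0, 0, 0], "gripper": 0.0}]'

```text
time: 5.33
ee_pos: [0.498, -0.3511, 0.2076]
tcp_rot: [-0.0, -0.674, 0.739, 0.0]
force: [0.0, -0.3, -1.3]
opening: 0.133
grip_force: 41.0
```

Emit:
move_arm --series '[{"dp": [0, 0, 0.001], "twist": [0, 0, 0], "gripper": 0.0}, {"dp": [0, 0, 0.002], "twist": [0, 0, 0], "gripper": 0.0}]'

```text
time: 5.5
ee_pos: [0.4985, -0.3514, 0.2073]
tcp_rot: [0.001, -0.674, 0.739, -0.001]
force: [0.1, -0.2, -0.7]
opening: 0.137
grip_force: 41.0
```

Emit:
move_arm --series '[{"dp": [0, 0, 0.0015], "twist": [0, 0, 0], "gripper": 0.0}, {"dp": [0, 0, 0.003], "twist": [0, 0, 0], "gripper": 0.0}, {"dp": [0, 0, 0.003], "twist": [0, 0, 0], "gripper": 0.0}]'

```text
time: 5.75
ee_pos: [0.4984, -0.3514, 0.2055]
tcp_rot: [0.0, -0.674, 0.739, -0.001]
force: [-1.5, 1.0, 7.6]
opening: 0.132
grip_force: 42.3
```

Contact at 7.6 N, so it's seated. Open and rise.

Emit:
move_arm --series '[{"dp": [0, 0, 0], "twist": [0, 0, 0], "gripper": 0.3}, {"dp": [0, 0, 0], "twist": [0, 0, 0], "gripper": 0.5}, {"dp": [0, 0, 0], "twist": [0, 0, 0], "gripper": 0.5}, {"dp": [0, 0, 0], "twist": [0, 0, 0], "gripper": 0.5}, {"dp": [0, 0, 0], "twist": [0, 0, 0], "gripper": 0.5}]'

```text
time: 6.17
ee_pos: [0.4978, -0.3512, 0.2026]
tcp_rot: [-0.0, -0.673, 0.739, 0.0]
force: [-0.5, 0.3, 0.6]
opening: 0.503
grip_force: 0.0
```

Emit:
move_arm --series '[{"dp": [0, 0, -0.02], "twist": [0, 0, 0], "gripper": 0.5}, {"dp": [0, 0, -0.06], "twist": [0, 0, 0], "gripper": 0.5}, {"dp": [0, 0, -0.1], "twist": [0, 0, 0], "gripper": 0.5}, {"dp": [0, 0, -0.14], "twist": [0, 0, 0], "gripper": 0.5}, {"dp": [0, 0, -0.18], "twist": [0, 0, 0], "gripper": 0.5}]'

```text
time: 6.58
ee_pos: [0.4975, -0.3511, 0.3844]
tcp_rot: [-0.0, -0.673, 0.739, 0.0]
force: [0.9, 0.3, -0.9]
opening: 0.504
grip_force: 0.0
```

```bash
python3 -c "
from h import *
P=np.array([.6065,.082,.25]); s=robot.sense(); print(s['joint_positions'])
c=cam('side'); W=cloud(c); h=cv2.cvtColor(c['img'],cv2.COLOR_BGR2HSV)
m=(h[...,0]>5)&(h[...,0]<17)&(h[...,1]>150)&(h[...,2]>90)&(abs(W[...,0]-.498)<.08)&(abs(W[...,1]+.352)<.08)
Q=W[m]; T=Q[Q[:,2]>.045]; print(len(Q),Q.min(0),Q.max(0),'tabtop',T.mean(0),'all',Q.mean(0))
go(P,TH);go(P,TH-np.pi)"
```

```text
[-3.49018751e-01  3.71912031e-01 -6.41061926e-02  2.84174090e-05
 -1.13531379e+00  2.55978242e-01]
282 [ 4.82370504e-01 -3.93267093e-01 -3.13515849e-04] [ 0.52362665 -0.31323152  0.0625595 ] tabtop [ 0.49506391 -0.35663254  0.05632966] all [ 0.49651943 -0.35692945  0.02527199]
t 6.6333 ee [ 0.499  -0.3522  0.3946] dp [-0.4421 -0.0678 -0.0132] twist [-0.0184  0.0051  1.5785] F [ 1.4 -1.8  7.1] op 0.49447835307630167 0.0
t 6.6333 ee [ 0.499  -0.3522  0.3946] dp [-0.4421 -0.0678 -0.0132] twist [-0.0051 -0.0184 -1.563 ] F [ 1.4 -1.8  7.1] op 0.49447835307630167 0.0
```

The link stands upright in the tray: tab top about 60 mm up, centred on the tray. Next is the jaw, with the tool turned a quarter turn.

Emit:
move_arm --series '[{"dp": [-0.034, -0.0052, 0], "twist": [0, 0, -0.115], "gripper": 0.5}, {"dp": [-0.068, -0.0104, 0], "twist": [0, 0, -0.23], "gripper": 0.5}, {"dp": [-0.102, -0.0156, 0], "twist": [0, 0, -0.345], "gripper": 0.5}, {"dp": [-0.136, -0.0208, 0], "twist": [0, 0, -0.46], "gripper": 0.5}, {"dp": [-0.17, -0.026, 0], "twist": [0, 0, -0.575], "gripper": 0.5}]'

```text
time: 7.05
ee_pos: [0.5395, -0.1829, 0.3824]
tcp_rot: [-0.0, 0.857, -0.516, -0.0]
force: [0.7, 0.4, -0.3]
opening: 0.499
grip_force: 0.0
```

```bash
python3 -c "
from h import *
go([.6065,.082,.25],TH-np.pi)"
```

```text
t 7.05 ee [ 0.5395 -0.1829  0.3824] dp [-0.2027 -0.1832 -0.0226] twist [-0.000e+00  1.000e-04 -9.848e-01] F [ 0.7  0.4 -0.3] op 0.49945093721814793 0.0
```

Emit:
move_arm --series '[{"dp": [-0.026, -0.023, -0.004], "twist": [0, 0, -0.12], "gripper": 0.5}, {"dp": [-0.052, -0.046, -0.008], "twist": [0, 0, -0.24], "gripper": 0.5}, {"dp": [-0.078, -0.07, -0.012], "twist": [0, 0, -0.36], "gripper": 0.5}, {"dp": [-0.104, -0.094, -0.016], "twist": [0, 0, -0.48], "gripper": 0.5}, {"dp": [-0.13, -0.117, -0.02], "twist": [0, 0, -0.6], "gripper": 0.5}]'

```text
time: 7.47
ee_pos: [0.5831, -0.0131, 0.4026]
tcp_rot: [0.0, 0.971, -0.239, -0.0]
force: [1.3, -0.8, -0.2]
opening: 0.499
grip_force: 0.0
```

```bash
python3 -c "
from h import *
go([.6065,.082,.25],TH-np.pi)"
```

```text
t 7.4667 ee [ 0.5831 -0.0131  0.4026] dp [-0.0234 -0.0951 -0.0024] twist [ 1.000e-04  1.000e-04 -3.839e-01] F [ 1.3 -0.8 -0.2] op 0.4990861546261025 0.0
```

Emit:
move_arm --series '[{"dp": [-0.008, -0.032, 0], "twist": [0, 0, -0.12], "gripper": 0.5}, {"dp": [-0.016, -0.064, 0], "twist": [0, 0, -0.24], "gripper": 0.5}, {"dp": [-0.0234, -0.0951, 0], "twist": [0, 0, -0.36], "gripper": 0.5}, {"dp": [-0.0234, -0.0951, 0.03], "twist": [0, 0, -0.384], "gripper": 0.5}, {"dp": [-0.0234, -0.0951, 0.06], "twist": [0, 0, -0.384], "gripper": 0.5}]'

```text
time: 7.88
ee_pos: [0.6076, 0.0823, 0.3433]
tcp_rot: [-0.001, 0.999, -0.05, 0.002]
force: [0.7, -0.3, -0.6]
opening: 0.499
grip_force: 0.0
```

Emit:
move_arm --series '[{"dp": [0, 0, 0.02], "twist": [0, 0, 0], "gripper": 0.5}, {"dp": [0, 0, 0.03], "twist": [0, 0, 0], "gripper": 0.5}, {"dp": [0, 0, 0.03], "twist": [0, 0, 0], "gripper": 0.5}]'

```text
time: 8.13
ee_pos: [0.6063, 0.0799, 0.3097]
tcp_rot: [0.001, 0.999, -0.053, -0.003]
force: [0.0, -1.2, 0.0]
opening: 0.499
grip_force: 0.0
```

```bash
python3 -c "
from h import *
c=cam('side'); cv2.imwrite('pics/side4.png',cv2.resize(c['img'][110:290,200:380],None,fx=3.3,fy=3.3,interpolation=2))
go([.6065,.082,.09],TH-np.pi); print(robot.sense()['joint_positions'])"
```

```text
t 8.1833 ee [0.607  0.0799 0.3119] dp [-0.0006 -0.0021  0.0669] twist [ 0.0013  0.0017 -0.0059] F [-0.5 -0.3  0.8] op 0.4997098978645508 0.0
[ 3.95060257e-01  4.41068359e-01 -1.50759153e-01  4.35196499e-04
 -9.81061993e-01  1.07076871e+00]
```

View pics/side4.png

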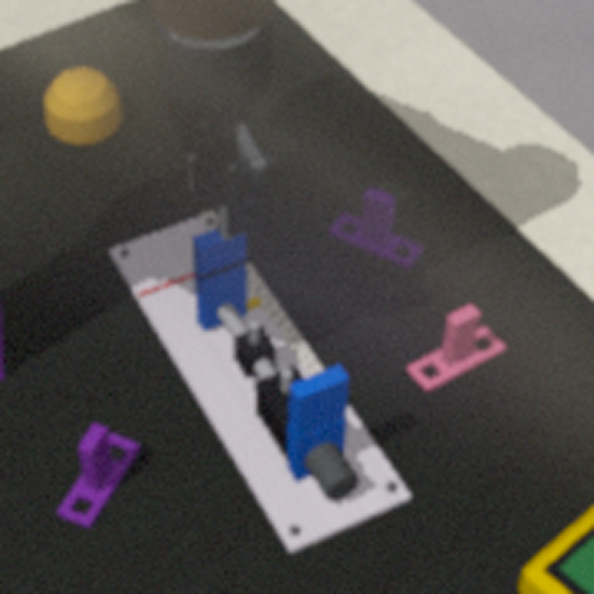

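The jaw, at (220,280), is below the open fingers at (190,170) and (250,150). The yellow pointer is at (253,302) and the red line runs from (140,295) to (190,280). Descend and close.

Emit:
move_arm --series '[{"dp": [0, 0, 0.02], "twist": [0, 0, 0], "gripper": 0.5}, {"dp": [0, 0, 0.04], "twist": [0, 0, 0], "gripper": 0.5}, {"dp": [0, 0, 0.055], "twist": [0, 0, 0], "gripper": 0.5}, {"dp": [0, 0, 0.065], "twist": [0, 0, 0], "gripper": 0.5}, {"dp": [0, 0, 0.065], "twist": [0, 0, 0], "gripper": 0.4}]' --squeeze 60

```text
time: 8.6
ee_pos: [0.6069, 0.0798, 0.247]
tcp_rot: [0.0, 0.999, -0.053, -0.001]
force: [-0.2, 0.4, 0.4]
opening: 0.404
grip_force: 0.0
```

Emit:
move_arm --series '[{"dp": [0, 0, 0], "twist": [0, 0, 0], "gripper": 0.2}, {"dp": [0, 0, 0], "twist": [0, 0, 0], "gripper": 0.0}, {"dp": [0, 0, 0], "twist": [0, 0, 0], "gripper": 0.0}, {"dp": [0, 0, 0], "twist": [0, 0, 0], "gripper": 0.0}, {"dp": [0, 0, 0], "twist": [0, 0, 0], "gripper": 0.0}]'

```text
time: 9.02
ee_pos: [0.6075, 0.0838, 0.2493]
tcp_rot: [-0.003, 0.999, -0.051, 0.003]
force: [-1.7, 14.6, -4.0]
opening: 0.154
grip_force: 59.8
```

```bash
cat > pm.py <<'E'
from h import *
def ray(c,uv,z):
    uv=np.atleast_2d(uv); d=np.c_[(uv[:,0]-c['cx'])/c['fx'],(uv[:,1]-c['cy'])/c['fy'],np.ones(len(uv))]@c['R']; o=-c['R'].T@c['t']
    return o+d*((z-o[2])/d[:,2])[:,None]
O=np.array([.5984,-.008,0])
def meas(c,n):
    h=cv2.cvtColor(c['img'],cv2.COLOR_BGR2HSV); W=cloud(c); H,S,V=h[...,0],h[...,1].astype(int),h[...,2]
    reg=(W[...,0]>.5)&(W[...,0]<.7)&(W[...,1]>.03)&(W[...,1]<.19)
    for k,m,z in(('pointer',(H>18)&(H<36)&(S>90)&(W[...,2]<.04),.016),('red',((H<7)|(H>172))&(S>60)&(W[...,2]<.04),None)):
        v,u=np.nonzero(m&reg)
        if len(u)==0: print(n,k,'none'); continue
        for zz in([z] if z else [.0085,.02]):
            P=ray(c,np.c_[u,v],zz)-O; a,b=P@EX,P@EY
            if z: print(n,k,len(u),'px',u.mean().round(1),v.mean().round(1),'hx',a.mean().round(4),a.min().round(4),a.max().round(4),'hy',b.mean().round(4))
            else:
                s=(b>-.048) if zz<.01 else (b<-.05)
                if s.any(): print(n,k,zz,s.sum(),'hx',a[s].mean().round(4),a[s].min().round(4),a[s].max().round(4),'hy',b[s].min().round(3),b[s].max().round(3),'slope',np.polyfit(b[s],a[s],1)[0].round(3))
if __name__=='__main__':
    import sys
    if len(sys.argv)>1: 
        for n in('top','side'): meas(dict(np.load(n+'0.npz')),n)
    print('now')
    for n in('top','side'): meas(cam(n),n)
    go([.6065,.082,.09],TH-np.pi)
E
python3 pm.py 0
```

```text
top pointer none
top red 0.0085 51 hx 0.1416 0.043 0.1811 hy -0.046 0.081 slope 0.139
top red 0.02 7 hx 0.1509 0.144 0.1569 hy -0.054 -0.05 slope -1.275
side pointer 7 px 276.6 201.3 hx 0.092 0.0892 0.0955 hy -0.0299
side red 0.0085 11 hx 0.1489 0.1476 0.1501 hy 0.008 0.043 slope 0.005
now
top pointer none
top red 0.0085 13 hx 0.1526 0.1488 0.1776 hy 0.015 0.084 slope 0.385
side pointer 9 px 276.6 201.3 hx 0.0918 0.088 0.0955 hy -0.0298
side red 0.0085 14 hx 0.1488 0.1468 0.1501 hy 0.001 0.043 slope 0.002
t 9.1167 ee [0.6075 0.0838 0.2493] dp [-0.0008  0.0019  0.0043] twist [-0.0062 -0.0049 -0.0029] F [-1.6 14.4 -3.2] op 0.1569309807188503 59.82135057449341
```

Opening 0.155 (about 13 mm) at 60 N means the jaw is held. The pointer is at hx 0.092 and the red line at 0.149, so the pull is 57 mm. The arm also has to make up about 6 mm of compliance.

Emit:
move_arm --series '[{"dp": [0, -0.01, 0], "twist": [0, 0, 0], "gripper": 0.0}, {"dp": [0, -0.022, 0], "twist": [0, 0, 0], "gripper": 0.0}, {"dp": [0, -0.034, 0], "twist": [0, 0, 0], "gripper": 0.0}, {"dp": [0, -0.046, 0], "twist": [0, 0, 0], "gripper": 0.0}, {"dp": [0, -0.055, 0], "twist": [0, 0, 0], "gripper": 0.0}]' --squeeze 80

```text
time: 9.53
ee_pos: [0.613, 0.1349, 0.2492]
tcp_rot: [0.001, 0.999, -0.052, 0.0]
force: [-0.4, -7.0, 2.5]
opening: 0.152
grip_force: 80.5
```

Emit:
move_arm --series '[{"dp": [0, -0.004, 0], "twist": [0, 0, 0], "gripper": 0.0}, {"dp": [0, -0.006, 0], "twist": [0, 0, 0], "gripper": 0.0}, {"dp": [0, -0.006, 0], "twist": [0, 0, 0], "gripper": 0.0}, {"dp": [0, -0.006, 0], "twist": [0, 0, 0], "gripper": 0.0}]'

```text
time: 9.87
ee_pos: [0.6135, 0.1402, 0.2492]
tcp_rot: [0.001, 0.999, -0.052, 0.0]
force: [-1.3, -6.1, 3.0]
opening: 0.151
grip_force: 80.6
```

```bash
python3 pm.py; python3 -c "
from h import *
c=cam('side'); cv2.imwrite('pics/side5.png',cv2.resize(c['img'][130:270,200:340],None,fx=4.2,fy=4.2,interpolation=2))"
```

```text
now
top pointer 1 px 244.0 199.0 hx 0.1238 0.1238 0.1238 hy -0.0666
top red 0.0085 9 hx 0.1507 0.1488 0.1523 hy 0.025 0.044 slope 0.047
top red 0.02 2 hx 0.1103 0.108 0.1125 hy -0.083 -0.071 slope -0.36
side pointer 8 px 267.1 188.1 hx 0.1467 0.1427 0.1507 hy -0.0285
side red 0.0085 25 hx 0.1514 0.144 0.1624 hy -0.048 0.043 slope -0.049
side red 0.02 1 hx 0.1486 0.1486 0.1486 hy -0.051 -0.051 slope -1.47
t 9.9667 ee [0.6135 0.14   0.2492] dp [-0.0009  0.0584  0.0043] twist [ 0.0017 -0.0005 -0.0052] F [-0.4 -5.9  3. ] op 0.15100232817906617 80.61530470848083pm.py:17: RankWarning: Polyfit may be poorly conditioned
  if s.any(): print(n,k,zz,s.sum(),'hx',a[s].mean().round(4),a[s].min().round(4),a[s].max().round(4),'hy',b[s].min().round(3),b[s].max().round(3),'slope',np.polyfit(b[s],a[s],1)[0].round(3))
```

View pics/side5.png

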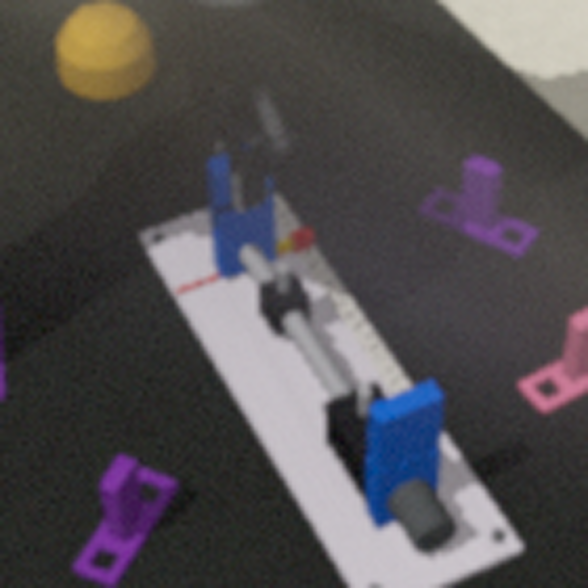

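The picture shows the jaw pulled out, with the yellow pointer at (287,245) meeting the red marker at (303,238). It measures 1–2 mm short, so nudge 1.5 mm further.

Emit:
move_arm --series '[{"dp": [0, -0.0015, 0], "twist": [0, 0, 0], "gripper": 0.0}, {"dp": [0, -0.0015, 0], "twist": [0, 0, 0], "gripper": 0.0}, {"dp": [0, -0.0015, 0], "twist": [0, 0, 0], "gripper": 0.0}, {"dp": [0, -0.0015, 0], "twist": [0, 0, 0], "gripper": 0.0}, {"dp": [0, -0.0015, 0], "twist": [0, 0, 0], "gripper": 0.0}]'

```text
time: 10.43
ee_pos: [0.6136, 0.1414, 0.2492]
tcp_rot: [0.001, 0.999, -0.052, 0.0]
force: [-1.1, -5.8, 2.9]
opening: 0.152
grip_force: 80.5
```

```bash
python3 -W ignore pm.py; python3 -c "
from h import *
s=robot.sense(); print(s['ee_pos'],abs(s['qd']).max(),s['grip_force']); print(robot.job_done())"
```

```text
now
top pointer none
top red 0.0085 9 hx 0.1507 0.1488 0.1523 hy 0.025 0.044 slope 0.047
top red 0.02 1 hx 0.0923 0.0923 0.0923 hy -0.072 -0.072 slope -0.64
side pointer 6 px 267.0 187.5 hx 0.149 0.1461 0.152 hy -0.0292
side red 0.0085 26 hx 0.1513 0.144 0.1624 hy -0.048 0.043 slope -0.048
side red 0.02 1 hx 0.1486 0.1486 0.1486 hy -0.051 -0.051 slope -1.47
t 10.5333 ee [0.6136 0.1414 0.2492] dp [-0.0009  0.0598  0.0043] twist [ 0.0018 -0.0005 -0.0054] F [-1.6 -6.1  2.8] op 0.14971533060644399 80.53025722503662
[0.61363378 0.14136328 0.24917824] 0.0013243741781940044 80.53025722503662
the job is handed in; nothing more can be done
Nonepm.py:17: RankWarning: Polyfit may be poorly conditioned
  if s.any(): print(n,k,zz,s.sum(),'hx',a[s].mean().round(4),a[s].min().round(4),a[s].max().round(4),'hy',b[s].min().round(3),b[s].max().round(3),'slope',np.polyfit(b[s],a[s],1)[0].round(3))
pm.py:17: RankWarning: Polyfit may be poorly conditioned
  if s.any(): print(n,k,zz,s.sum(),'hx',a[s].mean().round(4),a[s].min().round(4),a[s].max().round(4),'hy',b[s].min().round(3),b[s].max().round(3),'slope',np.polyfit(b[s],a[s],1)[0].round(3))
```

I handed the job in at about 10.5 s (no verdict came back): the orange link stands upright in the tray, and the jaw is held at about 80 N with its pointer measured within about 2 mm of the red marker.

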